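Feel the focus drag strip for burrs

ROBOT

A 7-joint arm with a two-finger parallel gripper is mounted at the origin on the work surface. World frame = base frame: x ahead of the robot, y to its left, z up, the work surface at z = 0. Lengths are in m, angles in rad, forces in N, time in s.
With the tool pointing down it reaches from about 0.4 to 0.925 m from the base axis. Payload 4.1 kg.
Tool frame: the origin (TCP) lies midway between the tips of the shut fingers; the grasp point (between the pads) lies 19 mm behind it; z points along the fingers, y is the direction in which the jaws open and shut (so a half turn about z gives the same grasp; the last joint's range is limited). The gripper opens to 85 mm and grips with 20 to 120 N. Pads are 22 mm wide; open, the fingers measure 114 mm over their backs; the gripper's body (76 mm by 85 mm) begins 54 mm behind the grasp point. The pads swing forward as they close: fully open they stand 13 mm farther back than shut.
Start: joints at [-1.401, 0.398, 0.045, 1.537, -0.019, 1.207, -0.051], TCP at [0.173, 0.627, 0.231] pointing down, gripper open.
Joint ranges: [-2.82, 2.82], [-0.49, 2.23], [-1.37, 1.46], [0, 2.46], [-1.36, 4.5], [0.23, 2], [-2.94, 2.94]. Speed limits (rad/s): [2.57, 2.57, 3.14, 3.14, 3.14, 3.14, 3.14].

INTERFACE

Orientations are given as a unit quaternion [x, y, z, w].
In Python, from station import sense, read_camera, camera_model, finish_job gives the robot as it stands. The module is installed in compiled form; this text tells all that it offers.
- The arm moves only by the shell command python3 -m handwheel 'ROWS' [FORCE]. ROWS is JSON, a list of rows, each a list of 7 numbers: the shift along the tool's x, y, z in units of 50 mm (1.0 is 50 mm), then the turn, a rotation vector about the tool's x, y, z in rad, then the finger opening in mm, from 0 to 85.4. In form: [[tx, ty, tz, ax, ay, az, jaw], ...]. A call has 1 to 20 rows; each row shifts and turns the pose as measured when the row begins, along the tool's axes as they then stand; what a row does not reach is not made up. A row lasts 1/10 s, in which the tool goes at most 50 mm and 8.59 degrees, less where a joint would pass 70% of its speed; a pose out of reach is approached as far as the arm can. A call is refused whole if a number of a shift passes 1 or a number of a turn 0.15, either way. A call with a gripper value outside its range is refused whole. The fingers move at their own pace and stop on an object; FORCE is the grip in N (left out, the last holds). Time passes only in rows, so rows that do not move let the fingers close. It gives the time, the measured TCP pose, the force and the opening at its end, in the units of the state.
- sense(): the state, without advancing time (a new reading comes with each control period).
- read_camera(name): name is "scene" or "top" or "wrist"; returns (picture, depth): 384x512x3 uint8, red, green, blue; 384x512 float32, m along the optical axis (not along the pixel's ray), 0 where there is no reading.
- camera_model(name): a dict with "K" (3x3 intrinsics, pixels), "R" (3x3) and "t" (3): a world point X has camera coordinates R X + t; the wrist camera has in their place "tool_from_camera" (4x4, takes a point from camera to tool coordinates, whose origin is the TCP and whose axes are the flange's). Camera axes: x right, y down, z forward; pixel columns grow to the right and rows downward; lengths in m; the calibration is good to about 2 mm. A picture is of the moment at which its call begins: read the wrist's pose just before it. camera_model takes no time and is no camera call.
- finish_job(): hands the job in, once; it reports no verdict.
The state is a dict: "time": time; "joints": joint angles; "joint_vel": joint speeds; "tau": joint torques, N m; "ee_pos": TCP position; "eef_rot": TCP orientation; "force": force on the tool from outside, world axes, zero at the start; "torque": the same for the moment, N m; "grip_width": opening from 0.0 (shut) to 1.0 (fully open).
Only numpy, scipy, OpenCV 4.12 (cv2) and the standard library are available. Lean on these libraries where they do the work, as an engineer would, in place of code of your own. Each camera call takes 0.05 s, during which the arm holds its last target.

TASK

Feel the curved brass strip beside the big focus knob for burrs: touch it lightly with the fingertips at the end next to the level vial and run them along it, in one unbroken stroke, to the end next to the knurled thumbscrew, then lift clear. The strip floats on soft springs: keep it slightly pressed all the way but never push it right down onto its stops, and do not lift off it or come down on it part-way along. Leave the knob as it is set and all the loose pieces where they stand.

Things in the scene. Friction and masses are not known exactly. Their poses are not given: they have to be found in the camera images.
- collimator: dark cast collimator, fixed: round foot 260 mm across, 22 mm high, the knob at its middle, and a black lens tube along local y (axis 98 mm above the desk, 155 mm along local +x; top 138 mm). Origin under the middle of the round foot, on the desk; z up; local -x points from the knob to the middle of the strip and roughly at the robot (turned up to 0.5 rad either way).
- arc_center (a point): point on the knob's axis, 50 mm above the desk, level with the strip's top: the centre of the strip's arc. The strip's centre line has a radius of 100 mm about it and runs from 65 degrees on one side of the collimator's local -x to 65 degrees on the other (about 227 mm long)
- strip (a joint): how far the strip is pressed down, m: 0 at rest, 0.012 on its stops (more than 0.0105 counts as down on them). The whole strip sinks level and springs back. It starts to move at about 1.3 N and takes 0.6 N more for each mm, 8.5 N at the stops; 4 to 6 mm down is a good light touch.
- strip_mid (a point): middle of the strip's top face, at rest 50 mm above the desk (sinks with the strip). The strip is a flat, level brass arc with dark graduation marks and rounded ends, 16 mm wide, 7 mm thick, on the robot's side of the knob, with air below. Stroke it with shut fingertips centred on its width; nothing within 35 mm of its centre line stands higher than its top.
- level_vial (a point): middle of the small level vial that is screwed to the foot: a lying steel tube with brass collars and a green glass window, 50 mm long along local y, 22 mm wide, top 44 mm above the desk. It lies 105 mm to one side (local +y or -y, it varies) of the knob's axis, 45 mm past that end of the strip: this is where the stroke starts
- thumbscrew (a point): middle of the upright round knurled brass thumbscrew, 28 mm across, top 43 mm above the desk, fixed on the opposite side of the foot, 105 mm from the knob's axis, 45 mm past the other end of the strip: where the stroke ends
- knob_mark (a point): dark index line on top of the large brass focus knob, 28 mm from its axis and 73 mm above the desk. The knob is 76 mm across, its top 73 mm above the desk, and it turns if it is rubbed; not to be turned
- eyepiece_a: loose eyepiece standing upright on the desk: brass barrel with a flared black ebony top, 38 mm across, 62 mm tall, origin at the centre of its underside; not to be disturbed
- eyepiece_b: loose eyepiece standing upright on the desk: brass barrel with a flared black ebony top, 38 mm across, 62 mm tall, origin at the centre of its underside; not to be disturbed
- eyepiece_c: loose eyepiece standing upright on the desk: brass barrel with a flared black ebony top, 38 mm across, 62 mm tall, origin at the centre of its underside; not to be disturbed
- objective: loose blackened objective lens lying flat, 60 mm across, 25 mm high, origin at the centre of its underside; not to be disturbed
- test_disc: loose round glass test disc lying flat, 68 mm across, 10 mm thick, origin at the centre of its underside; not to be disturbed
- screwdriver: loose screwdriver, 160 mm long, lying on the desk; not to be disturbed

How it is judged:
By the outcome, as a careful person would: the job done as asked, in the order asked, and still so for the second after the job is handed in, with the robot touching nothing.
It also fails if it takes over 45 s, if anything falls off the work surface, if the arm or the gripper's body presses on something with over 40 N, if the wrist force passes 120 N, or if a joint passes its speed limit or range.

## Working session

There is one attempt and no reset: what is moved stays moved. The work goes in short steps, Python scripts to look and compute and a shell command to move; the robot and the scene stay as the last step left them, time stands still between calls to the robot, and variables do not carry over. Pictures are saved under pics/ and viewed, and the job is handed in when it is done.

```bash
mkdir -p pics; python3 - <<'E'
from station import *
import cv2,json
s=sense();print({k:(v if not hasattr(v,'tolist') else v.tolist()) for k,v in s.items()})
for n in ["scene","top"]:
    p,d=read_camera(n);cv2.imwrite(f"pics/{n}0.png",p[:,:,::-1])
    import numpy as np
    np.savez(f"pics/{n}0.npz",p=p,d=d)
    print(n,camera_model(n))
E
```

```text
{'time': 0.0, 'joints': [-1.4010135725968016, 0.39922901906305175, 0.04500909288829172, 1.5378871401969323, -0.01868132290750654, 1.206913021011319, -0.05073610179522432], 'joint_vel': [0.001536135665674288, 0.0010029764359640561, -0.0002563160501514684, 0.0011622308264553093, 0.002453634719380795, 0.0012110673875467422, -0.000861109655189083], 'tau': [4.075546939930064e-05, -47.512232065200806, 1.3645508140325546, -25.422157645225525, 0.01154349243734032, 0.009466313640587032, 1.0474898601842142e-05], 'ee_pos': [0.1724127408527421, 0.6260486763125993, 0.230235882608943], 'eef_rot': [0.13393492940659688, 0.9909896159633058, -0.0010059724999239058, -6.129501605384685e-05], 'force': [0.8414781803092017, -0.3473772751559177, -0.14993521360947173], 'torque': [-0.042487739524204045, 0.0046027955197629295, -0.02727449021676164], 'grip_width': 1.0002113901768217}
scene {'K': array([[357.12484609,   0.        , 257.77741436],
       [  0.        , 357.12484609, 191.0663075 ],
       [  0.        ,   0.        ,   1.        ]]), 'R': array([[-0.04079882,  0.99911767,  0.00996677],
       [ 0.76729019,  0.03771844, -0.64018989],
       [-0.64000096, -0.01847159, -0.76815205]]), 't': array([ 0.01769801, -0.37144992,  1.13094202])}
top {'K': array([[360.11626155,   0.        , 254.99537893],
       [  0.        , 360.11626155, 192.38990323],
       [  0.        ,   0.        ,   1.        ]]), 'R': array([[-4.55367558e-04, -9.99503307e-01,  3.15108125e-02],
       [-9.95934076e-01, -2.38532661e-03, -9.00534667e-02],
       [ 9.00839014e-02, -3.14236994e-02, -9.95438316e-01]]), 't': array([3.57197856e-04, 5.61046766e-01, 9.02795225e-01])}
```

View pics/top0.png

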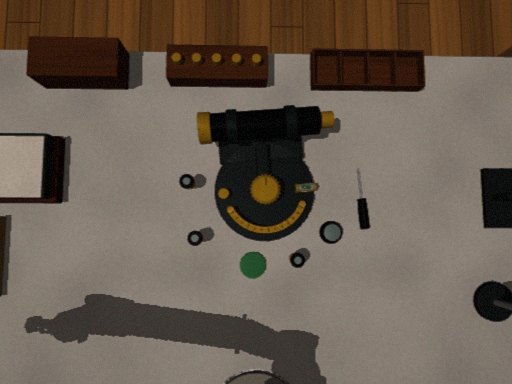

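View pics/scene0.png

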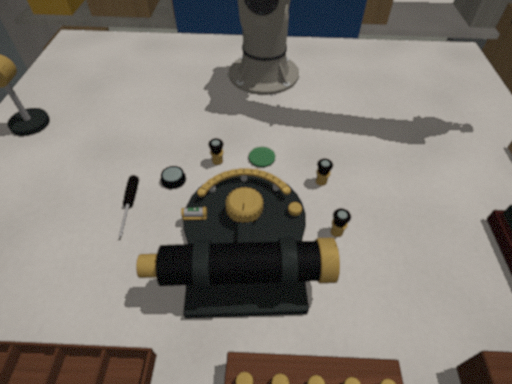

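Top view: knob at (265,189), vial at (306,187) on the right (-y), thumbscrew at (223,193) on the left, strip between them on the robot's side. Next I measure them.

```bash
cat > h.py <<'E'
import numpy as np,cv2
from station import camera_model
def ray(cam,uv,z):
    m=camera_model(cam);K,R,t=map(np.array,(m["K"],m["R"],m["t"]))
    uv=np.atleast_2d(uv).astype(float)
    d=np.c_[uv,np.ones(len(uv))]@np.linalg.inv(K).T@R
    C=-R.T@t
    return C+d*((z-C[2])/d[:,2])[:,None]
def brass(p):
    h=cv2.cvtColor(p,cv2.COLOR_RGB2HSV)
    return cv2.inRange(h,(12,120,70),(32,255,255))
E
python3 - <<'E'
from h import *
from scipy.optimize import least_squares
for cam,(r0,r1,c0,c1) in {"top":(165,245,205,330),"scene":(160,235,175,310)}.items():
    f=np.load(f"pics/{cam}0.npz");p=f["p"];b=brass(p);m=np.zeros_like(b);m[r0:r1,c0:c1]=b[r0:r1,c0:c1]
    cv2.imwrite(f"pics/{cam}m.png",cv2.resize(np.hstack([p[r0:r1,c0:c1,::-1],cv2.cvtColor(m[r0:r1,c0:c1],cv2.COLOR_GRAY2BGR)]),None,fx=3,fy=3,interpolation=cv2.INTER_NEAREST))
    mm=cv2.morphologyEx(m,cv2.MORPH_CLOSE,np.ones((3,3)))
    n,l,s,c=cv2.connectedComponentsWithStats(mm)
    for i in range(1,n):
        if s[i,4]<15: continue
        z={0:0}.get(1,.05)
        print(cam,i,s[i],c[i].round(1),ray(cam,c[i],.073)[0].round(4),ray(cam,c[i],.043)[0].round(4))
        if s[i,2]>60:
            v,u=np.nonzero(l==i);X=ray(cam,np.c_[u,v],.05)[:,:2]
            g=least_squares(lambda q:np.hypot(*(X-q[:2]).T)-.1,X.mean(0)+[.06,0]).x
            g2=least_squares(lambda q:np.hypot(*(X-q[:2]).T)-q[2],[*g,.1]).x
            a=np.degrees(np.arctan2(X[:,1]-g[1],X[:,0]-g[0]))%360
            print(" fit",g,g2,"ang",a.min(),a.max(),"mid",(a.min()+a.max())/2)
E
```

```text
top 1 [250 174  30  30 662] [264.6 188.9] [ 0.5653 -0.0212  0.073 ] [ 0.5683 -0.0229  0.043 ]
top 2 [296 183  20   9  59] [305.2 187.8] [ 0.5683 -0.1212  0.073 ] [ 0.5714 -0.1263  0.043 ]
top 3 [218 188  11  11  91] [223. 193.] [0.555  0.0803 0.073 ] [0.5576 0.0821 0.043 ]
top 4 [227 201  79  32 655] [266.9 220.3] [ 0.4887 -0.0265  0.073 ] [ 0.4891 -0.0284  0.043 ]
 fit [ 0.56596098 -0.02240766] [ 0.56625824 -0.02238483  0.10024453] ang 114.94739024327188 253.91744887140283 mid 184.43241955733737
scene 1 [213 160   9   4  29] [216.9 161.2] [ 0.4645 -0.0887  0.073 ] [ 0.4351 -0.0944  0.043 ]
scene 2 [197 169  94  27 644] [242.8 179.9] [ 0.5161 -0.0287  0.073 ] [ 0.4895 -0.0312  0.043 ]
 fit [ 0.57149789 -0.02261326] [ 0.57176449 -0.0225903   0.10021815] ang 115.93387053032579 253.2454847715982 mid 184.589677650962
scene 3 [ 226  187   38   35 1057] [244.1 204. ] [ 0.5794 -0.0217  0.073 ] [ 0.5563 -0.0238  0.043 ]
scene 4 [288 202  14  13 150] [294.7 208.1] [0.5846 0.0778 0.073 ] [0.5618 0.081  0.043 ]
scene 5 [183 207  24  13 104] [197.4 215.8] [ 0.6122 -0.1093  0.073 ] [ 0.5908 -0.1161  0.043 ]
```

```bash
python3 -m handwheel '[[0,0,0,0,0,-0.135,0],[0,0,0,0,0,-0.135,0],[-0.3,-0.7,0,0,0,0,0],[-0.36,-0.74,0,0,0,0,0],[-0.36,-0.74,0,0,0,0,0],[-0.36,-0.74,0,0,0,0,0],[-0.36,-0.74,0,0,0,0,0],[-0.36,-0.74,0,0,0,0,0],[-0.36,-0.74,0,0,0,0,0],[-0.36,-0.74,0,0,0,0,0],[-0.36,-0.74,0,0,0,0,0],[-0.36,-0.74,0,0,0,0,0],[-0.36,-0.74,0,0,0,0,0],[-0.36,-0.74,0,0,0,0,0],[-0.36,-0.74,0,0,0,0,0],[-0.36,-0.74,0,0,0,0,0],[-0.36,-0.74,0,0,0,0,0],[-0.36,-0.74,0,0,0,0,0],[-0.2,-0.4,0,0,0,0,0],[0,0,0,0,0,0,0]]' 40
```

```text
time: 2.1
ee_pos: [0.4821, -0.0072, 0.2248]
eef_rot: [-0.008, 1.0, -0.005, -0.003]
force: [-0.5, 0.9, 0.6]
grip_width: -0.002
```

```bash
python3 - <<'E'
from station import *
from h import *
from scipy.spatial.transform import Rotation as Ro
s=sense();p,d=read_camera("wrist");np.savez("pics/w1.npz",p=p,d=d,pos=s["ee_pos"],q=s["eef_rot"])
cv2.imwrite("pics/w1.png",p[:,:,::-1]);print(camera_model("wrist"),s["ee_pos"],s["eef_rot"],s["force"])
p,d=read_camera("scene");cv2.imwrite("pics/s1.png",p[:,:,::-1])
E
```

```text
{'K': array([[285.99727377,   0.        , 255.60611082],
       [  0.        , 285.99727377, 188.87882374],
       [  0.        ,   0.        ,   1.        ]]), 'tool_from_camera': array([[ 7.04429335e-04, -9.63715671e-01, -2.66929972e-01,
         6.69768840e-02],
       [ 9.99999740e-01,  7.20441486e-04,  3.79440409e-05,
         1.77131863e-04],
       [ 1.55740159e-04, -2.66929930e-01,  9.63715927e-01,
        -1.42877557e-01],
       [ 0.00000000e+00,  0.00000000e+00,  0.00000000e+00,
         1.00000000e+00]])} [ 0.48212321 -0.0071946   0.22479001] [-0.00824912  0.9999489  -0.00476384 -0.0033841 ] [-0.52494898  0.92758343  0.60289362]
```

View pics/w1.png

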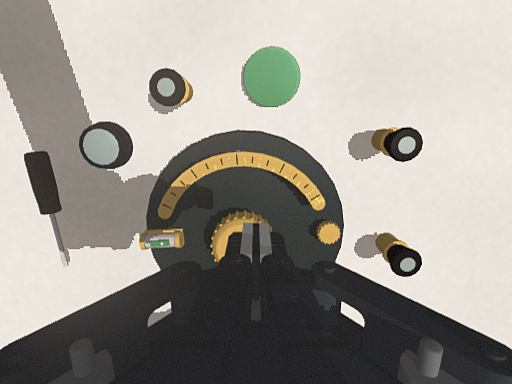

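View pics/s1.png

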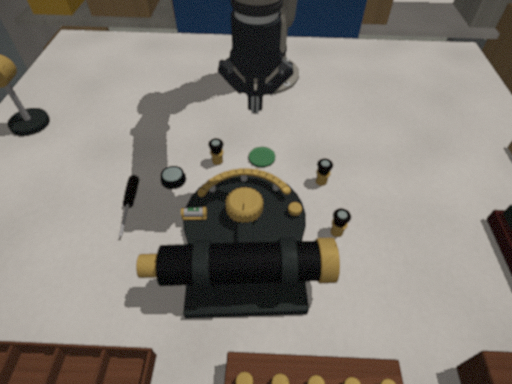

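```bash
python3 - <<'E'
from h import *
from scipy.optimize import least_squares
from scipy.spatial.transform import Rotation as Ro
f=np.load("pics/w1.npz");p=f["p"];m=camera_model("wrist");T=np.array(m["tool_from_camera"]);K=m["K"]
Rw=Ro.from_quat(f["q"]).as_matrix()
def wr(uv,z):
    uv=np.atleast_2d(uv).astype(float);d=np.c_[uv,np.ones(len(uv))]@np.linalg.inv(K).T@T[:3,:3].T@Rw.T
    C=f["pos"]+Rw@T[:3,3];return C+d*((z-C[2])/d[:,2])[:,None]
h=cv2.cvtColor(p,cv2.COLOR_RGB2HSV);b=cv2.inRange(h,(10,90,50),(32,255,255));b[:145]=0;b[:,:140]=0;b[:,345:]=0
b=cv2.morphologyEx(b,cv2.MORPH_CLOSE,np.ones((5,5)))
n,l,s,c=cv2.connectedComponentsWithStats(b)
for i in range(1,n):
    if s[i,4]<60: continue
    print(s[i],c[i].round(1),wr(c[i],.043)[0].round(4))
    if s[i,2]>120:
        v,u=np.nonzero(l==i);X=wr(np.c_[u,v],.05)[:,:2]
        g=least_squares(lambda q:np.hypot(*(X-q[:2]).T)-q[2],[.567,-.022,.1]).x
        g1=least_squares(lambda q:np.hypot(*(X-q[:2]).T)-.1,g[:2]).x
        a=np.degrees(np.arctan2(X[:,1]-g1[1],X[:,0]-g1[0]))%360
        r=np.hypot(*(X-g1).T);print(g,g1,a.min(),a.max(),(a.min()+a.max())/2,np.percentile(r,[1,99]))
        dd=f["d"][l==i];dd=dd
        d=np.c_[u,v,np.ones(len(u))]@np.linalg.inv(K).T*dd[:,None]
        P=(d@T[:3,:3].T+T[:3,3])@Rw.T+f["pos"];print("z",np.median(P[:,2]))
E
```

```text
[ 158  151  168   69 3106] [239.4 176.8] [ 0.4896 -0.0275  0.043 ]
[ 0.5664953  -0.02224161  0.09977847] [ 0.56676107 -0.02222134] 114.63516280728605 255.04432452068917 184.8397436639876 [0.09128612 0.1082156 ]
z 0.05018602165496393
[ 210  210   57   53 1122] [230.4 230.4] [ 0.5571 -0.0384  0.043 ]
[316 220  25  25 461] [328. 232.] [0.5567 0.0811 0.043 ]
[140 228  45  22 391] [165.2 236. ] [ 0.5663 -0.1191  0.043 ]
```

```bash
cat > to.py <<'E'
import sys,numpy as np
from station import sense
from scipy.spatial.transform import Rotation as Ro
s=sense();R=Ro.from_quat(s["eef_rot"]);p=np.array(s["ee_pos"])
C=np.array([.567,-.0223])
d=p[:2]-C;print("t",round(float(s["time"]),2),"p",p.round(4),"r",round(np.hypot(*d),4),"th",round((np.degrees(np.arctan2(d[1],d[0]))%360)-184.6,1),"F",np.round(s["force"],2))
rv=(R.inv()*Ro.from_quat([0,1,0,0])).as_rotvec();print("turn to ideal",rv.round(4))
for a in sys.argv[1:]:
    th,z,r=map(float,a.split(","));ph=np.radians(184.6+th)
    q=np.r_[C+r*np.array([np.cos(ph),np.sin(ph)]),z]
    print(a,q.round(4),"from here",(R.inv().apply(q-p)/.05).round(3),"world d units",((q-p)/.05).round(3));p=q
E
python3 to.py 66,.08,.1
```

```text
t 2.2 p [ 0.481  -0.0037  0.2245] r 0.088 th -16.8 F [ 0.25  1.1  -0.4 ]
turn to ideal [-0.0076 -0.0082  0.0213]
66,.08,.1 [ 0.5338 -0.1166  0.08  ] from here [-1.031 -2.258  2.899] world d units [ 1.056 -2.258 -2.89 ]
```

```bash
python3 -m handwheel '[[-0.2,-0.45,0.4,-0.008,-0.008,0.02,0],[-0.2,-0.45,0.5,0,0,0,0],[-0.2,-0.45,0.5,0,0,0,0],[-0.2,-0.45,0.5,0,0,0,0],[-0.2,-0.45,0.5,0,0,0,0],[0,0,0.2,0,0,0,0],[0,0,0,0,0,0,0],[0,0,0,0,0,0,0]]'; python3 to.py 66,.08,.1 66,.06,.1
```

```text
time: 3.0
ee_pos: [0.5334, -0.0976, 0.0885]
eef_rot: [-0.014, 1.0, 0.008, -0.001]
force: [-0.3, 1.1, 0.6]
grip_width: 0.0
t 3.0 p [ 0.5334 -0.0976  0.0885] r 0.0824 th 61.3 F [-0.28  1.07  0.55]
turn to ideal [ 0.0151 -0.0019  0.0284]
66,.08,.1 [ 0.5338 -0.1166  0.08  ] from here [ 0.002 -0.384  0.164] world d units [ 0.009 -0.381 -0.17 ]
66,.06,.1 [ 0.5338 -0.1166  0.06  ] from here [-0.001 -0.006  0.4  ] world d units [ 0.   0.  -0.4]
```

```bash
python3 -m handwheel '[[0,-0.2,0.08,0.015,0,0.028,0],[0,-0.2,0.08,0,0,0,0],[0,0,0,0,0,0,0],[0,0,0,0,0,0,0],[0,0,0,0,0,0,0]]'; python3 to.py 66,.08,.1 66,.06,.1
```

```text
time: 3.5
ee_pos: [0.5354, -0.1155, 0.0829]
eef_rot: [-0.002, 1.0, 0.001, 0.002]
force: [0.3, -0.3, -0.2]
grip_width: 0.003
t 3.5 p [ 0.5354 -0.1155  0.0829] r 0.0985 th 66.7 F [ 0.3  -0.28 -0.18]
turn to ideal [0.0011 0.0037 0.0031]
66,.08,.1 [ 0.5338 -0.1166  0.08  ] from here [ 0.033 -0.021  0.058] world d units [-0.033 -0.022 -0.058]
66,.06,.1 [ 0.5338 -0.1166  0.06  ] from here [ 0.001 -0.     0.4  ] world d units [ 0.   0.  -0.4]
```

```bash
python3 -m handwheel '[[0,0,0,0,0,0,0],[0,0,0,0,0,0,0],[0,0,0,0,0,0,0]]'; python3 to.py 66,.08,.1 66,.06,.1
```

```text
time: 3.8
ee_pos: [0.5357, -0.1153, 0.0834]
eef_rot: [-0.002, 1.0, 0.001, 0.002]
force: [-0.6, -0.3, -1.2]
grip_width: 0.0
t 3.8 p [ 0.5357 -0.1153  0.0834] r 0.0981 th 66.8 F [-0.62 -0.31 -1.17]
turn to ideal [0.0015 0.0045 0.0033]
66,.08,.1 [ 0.5338 -0.1166  0.08  ] from here [ 0.039 -0.027  0.067] world d units [-0.038 -0.027 -0.067]
66,.06,.1 [ 0.5338 -0.1166  0.06  ] from here [ 0.002 -0.001  0.4  ] world d units [ 0.   0.  -0.4]
```

```bash
python3 -m handwheel '[[0.025,-0.02,0.15,0,0,0,0],[0.015,-0.01,0.2,0,0,0,0],[0,0,0.15,0,0,0,0],[0,0,0,0,0,0,0],[0,0,0,0,0,0,0]]'; python3 to.py 65.5,.053,.1 65,.045,.1
```

```text
time: 4.3
ee_pos: [0.5329, -0.1166, 0.0552]
eef_rot: [-0.002, 1.0, 0.001, 0.001]
force: [-0.1, -0.4, -0.3]
grip_width: 0.002
t 4.3 p [ 0.5329 -0.1166  0.0552] r 0.1003 th 65.5 F [-0.09 -0.41 -0.33]
turn to ideal [0.0017 0.0026 0.0035]
65.5,.053,.1 [ 0.533  -0.1163  0.053 ] from here [-0.001  0.005  0.044] world d units [ 0.001  0.005 -0.044]
65,.045,.1 [ 0.5321 -0.116   0.045 ] from here [0.017 0.006 0.16 ] world d units [-0.016  0.006 -0.16 ]
```

```bash
python3 - <<'E'
from station import *
import cv2
for n in("wrist","scene"):
    p,d=read_camera(n)
    if n=="scene":p=cv2.resize(p[140:260,160:320],None,fx=4,fy=4)
    cv2.imwrite(f"pics/{n}2.png",p[:,:,::-1])
E
```

```text
(no output)
```

View pics/wrist2.png

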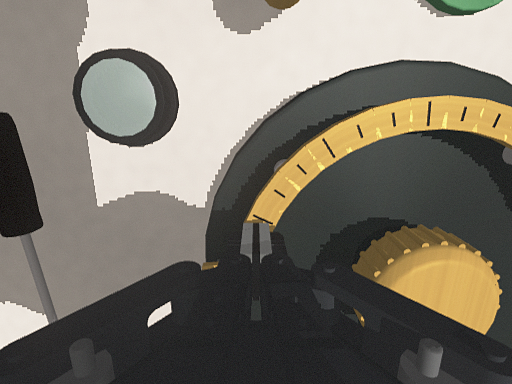

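View pics/scene2.png

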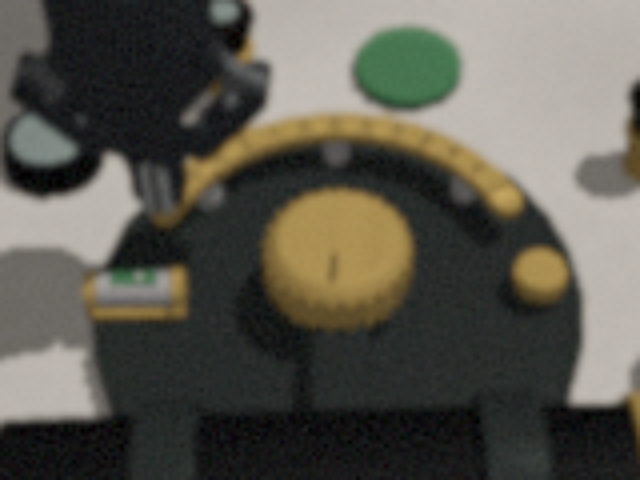

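The fingertips (wrist picture, 255,225) stand over the strip's vial end and are centred on its width. I press down gently.

```bash
python3 to.py; python3 -m handwheel '[[0,0,0.07,0,0,0,0],[0,0,0.06,0,0,0,0],[0,0,0.06,0,0,0,0]]'; python3 to.py 65,.045,.1
```

```text
t 4.4 p [ 0.5331 -0.1166  0.0556] r 0.1002 th 65.6 F [-0.3   0.76  0.34]
turn to ideal [0.0017 0.0032 0.0037]
time: 4.7
ee_pos: [0.5338, -0.1167, 0.0465]
eef_rot: [-0.002, 1.0, 0.001, 0.002]
force: [-1.3, 0.2, 4.1]
grip_width: -0.001
t 4.7 p [ 0.5338 -0.1167  0.0465] r 0.1 th 66.0 F [-1.33  0.25  4.07]
turn to ideal [0.0019 0.0047 0.0038]
65,.045,.1 [ 0.5321 -0.116   0.045 ] from here [0.034 0.013 0.03 ] world d units [-0.034  0.013 -0.03 ]
```

```bash
python3 -m handwheel '[[0.05,0.02,0.04,0,0,0,0],[0.05,0.02,0.03,0,0,0,0]]'; python3 to.py 61,.045,.1 57,.045,.1 53,.045,.1 49,.045,.1
```

```text
time: 4.9
ee_pos: [0.5334, -0.1165, 0.0446]
eef_rot: [-0.002, 1.0, -0.001, 0.007]
force: [3.3, -1.6, 5.8]
grip_width: 0.002
t 4.9 p [ 0.5334 -0.1165  0.0446] r 0.1 th 65.7 F [ 3.3  -1.62  5.85]
turn to ideal [-0.0015  0.0147  0.0033]
61,.045,.1 [ 0.5257 -0.1134  0.045 ] from here [ 0.153  0.063 -0.01 ] world d units [-0.153  0.062  0.007]
57,.045,.1 [ 0.5194 -0.1103  0.045 ] from here [ 0.125  0.062 -0.002] world d units [-0.125  0.062  0.   ]
53,.045,.1 [ 0.5134 -0.1067  0.045 ] from here [ 0.12   0.071 -0.002] world d units [-0.12   0.071  0.   ]
49,.045,.1 [ 0.5077 -0.1028  0.045 ] from here [ 0.115  0.079 -0.002] world d units [-0.115  0.079  0.   ]
```

```bash
python3 -m handwheel '[[0.17,0.08,0.01,0,0.012,0,0],[0.17,0.08,0.01,0,0.008,0,0]]'; python3 to.py 55,.045,.1 51,.045,.1 47,.045,.1
```

```text
time: 5.1
ee_pos: [0.5192, -0.1098, 0.0451]
eef_rot: [-0.001, 1.0, -0.002, 0.001]
force: [3.4, -2.2, 4.8]
grip_width: 0.002
t 5.1 p [ 0.5192 -0.1098  0.0451] r 0.0997 th 56.8 F [ 3.43 -2.17  4.79]
turn to ideal [-0.0041  0.0013  0.0022]
55,.045,.1 [ 0.5164 -0.1086  0.045 ] from here [0.056 0.025 0.003] world d units [-0.056  0.025 -0.003]
51,.045,.1 [ 0.5105 -0.1048  0.045 ] from here [ 0.118  0.075 -0.   ] world d units [-0.118  0.075  0.   ]
47,.045,.1 [ 0.5049 -0.1007  0.045 ] from here [ 0.112  0.083 -0.   ] world d units [-0.112  0.083  0.   ]
```

```bash
python3 -m handwheel '[[0.157,0.09,0.012,-0.002,0.004,0,0],[0.15,0.1,0.012,-0.002,0.004,0,0],[0.142,0.11,0.012,-0.002,0.004,0,0]]'; python3 to.py 40,.045,.1 36,.045,.1 32,.045,.1 28,.045,.1
```

```text
time: 5.4
ee_pos: [0.4956, -0.0945, 0.0441]
eef_rot: [-0.001, 1.0, 0.001, -0.005]
force: [3.6, -2.4, 4.2]
grip_width: 0.0
t 5.4 p [ 0.4956 -0.0945  0.0441] r 0.1015 th 40.7 F [ 3.58 -2.37  4.18]
turn to ideal [ 0.0011 -0.0091  0.002 ]
40,.045,.1 [ 0.4958 -0.0925  0.045 ] from here [-0.003  0.039 -0.019] world d units [0.003 0.039 0.019]
36,.045,.1 [ 0.4911 -0.0874  0.045 ] from here [0.094 0.103 0.001] world d units [-0.094  0.103  0.   ]
32,.045,.1 [ 0.4867 -0.0819  0.045 ] from here [0.087 0.109 0.001] world d units [-0.087  0.109  0.   ]
28,.045,.1 [ 0.4828 -0.0762  0.045 ] from here [0.079 0.115 0.001] world d units [-0.079  0.115  0.   ]
```

```bash
python3 -m handwheel '[[0.085,0.165,-0.01,0,-0.004,0.001,0],[0.09,0.155,0.005,0,-0.002,0,0],[0.085,0.155,0.01,0,0,0,0]]'; python3 to.py 24,.045,.1 20,.045,.1 16,.045,.1 12,.045,.1
```

```text
time: 5.7
ee_pos: [0.4793, -0.0699, 0.0436]
eef_rot: [0.0, 1.0, 0.0, -0.003]
force: [1.4, -2.3, 5.0]
grip_width: -0.0
t 5.7 p [ 0.4793 -0.0699  0.0436] r 0.0998 th 23.9 F [ 1.41 -2.28  5.  ]
turn to ideal [ 0.0006 -0.0056 -0.0002]
24,.045,.1 [ 0.4792 -0.0702  0.045 ] from here [ 0.001 -0.006 -0.027] world d units [-0.001 -0.006  0.027]
20,.045,.1 [ 0.4761 -0.0639  0.045 ] from here [0.063 0.125 0.   ] world d units [-0.063  0.125  0.   ]
16,.045,.1 [ 0.4734 -0.0575  0.045 ] from here [0.054 0.129 0.   ] world d units [-0.054  0.129  0.   ]
12,.045,.1 [ 0.4712 -0.0509  0.045 ] from here [0.045 0.132 0.   ] world d units [-0.045  0.132  0.   ]
```

```bash
python3 -m handwheel '[[0.063,0.16,-0.015,0,-0.003,0,0],[0.054,0.16,-0.005,0,-0.002,0,0],[0.045,0.16,0.005,0,0,0,0]]'; python3 to.py 8,.045,.1 4,.045,.1 0,.045,.1 -4,.045,.1
```

```text
time: 6.0
ee_pos: [0.4682, -0.0437, 0.0439]
eef_rot: [-0.0, 1.0, 0.0, -0.002]
force: [1.3, -3.0, 5.5]
grip_width: 0.005
t 6.0 p [ 0.4682 -0.0437  0.0439] r 0.101 th 7.6 F [ 1.29 -3.04  5.47]
turn to ideal [ 0.0006 -0.0038  0.0004]
8,.045,.1 [ 0.4694 -0.0441  0.045 ] from here [-0.023 -0.008 -0.022] world d units [ 0.023 -0.008  0.022]
4,.045,.1 [ 0.4681 -0.0373  0.045 ] from here [0.026 0.137 0.   ] world d units [-0.026  0.137  0.   ]
0,.045,.1 [ 0.4673 -0.0303  0.045 ] from here [0.016 0.139 0.   ] world d units [-0.016  0.139  0.   ]
-4,.045,.1 [ 0.467  -0.0233  0.045 ] from here [0.006 0.139 0.   ] world d units [-0.006  0.139  0.   ]
```

```bash
python3 -m handwheel '[[0,0.165,-0.015,0,-0.002,0,0],[0.01,0.165,-0.005,0,-0.001,0,0],[0,0.165,0.0,0,0,0,0]]'; python3 to.py -8,.045,.1 -12,.045,.1 -16,.045,.1 -20,.045,.1
```

```text
time: 6.3
ee_pos: [0.4654, -0.0166, 0.0443]
eef_rot: [-0.0, 1.0, 0.0, -0.002]
force: [0.1, -3.5, 4.1]
grip_width: -0.001
t 6.3 p [ 0.4654 -0.0166  0.0443] r 0.1018 th -7.8 F [ 0.08 -3.45  4.11]
turn to ideal [ 0.0007 -0.0049  0.0008]
-8,.045,.1 [ 0.4672 -0.0164  0.045 ] from here [-0.036  0.004 -0.014] world d units [0.036 0.004 0.014]
-12,.045,.1 [ 0.4678 -0.0094  0.045 ] from here [-0.013  0.139  0.   ] world d units [0.013 0.139 0.   ]
-16,.045,.1 [ 0.469  -0.0025  0.045 ] from here [-0.023  0.138 -0.   ] world d units [0.023 0.138 0.   ]
-20,.045,.1 [0.4706 0.0043 0.045 ] from here [-0.032  0.136 -0.   ] world d units [0.032 0.136 0.   ]
```

```bash
python3 -m handwheel '[[-0.045,0.16,-0.01,0,-0.003,0,0],[-0.05,0.16,0,0,-0.001,0,0],[-0.055,0.16,0,0,0,0,0]]'; python3 to.py -24,.045,.1 -28,.045,.1 -32,.045,.1 -36,.045,.1
```

```text
time: 6.6
ee_pos: [0.471, 0.0098, 0.0441]
eef_rot: [-0.001, 1.0, 0.0, -0.003]
force: [-0.4, -3.7, 5.3]
grip_width: 0.002
t 6.6 p [0.471  0.0098 0.0441] r 0.1012 th -23.1 F [-0.37 -3.66  5.33]
turn to ideal [ 0.0008 -0.0053  0.0013]
-24,.045,.1 [0.4727 0.0109 0.045 ] from here [-0.033  0.023 -0.017] world d units [0.033 0.023 0.017]
-28,.045,.1 [0.4752 0.0174 0.045 ] from here [-0.051  0.13  -0.   ] world d units [0.051 0.13  0.   ]
-32,.045,.1 [0.4782 0.0237 0.045 ] from here [-0.06   0.126 -0.   ] world d units [0.06  0.126 0.   ]
-36,.045,.1 [0.4816 0.0298 0.045 ] from here [-0.069  0.122 -0.   ] world d units [0.069 0.122 0.   ]
```

```bash
python3 -m handwheel '[[-0.08,0.155,-0.008,0,-0.003,0.001,0],[-0.085,0.15,0,0,-0.001,0,0],[-0.09,0.145,0,0,0,0,0]]'; python3 to.py -40,.045,.1 -44,.045,.1 -48,.045,.1 -52,.045,.1
```

```text
time: 6.9
ee_pos: [0.483, 0.0345, 0.0439]
eef_rot: [-0.0, 1.0, 0.0, -0.002]
force: [-0.9, -2.6, 4.7]
grip_width: -0.001
t 6.9 p [0.483  0.0345 0.0439] r 0.1014 th -38.6 F [-0.93 -2.61  4.74]
turn to ideal [ 0.0008 -0.0048  0.0004]
-40,.045,.1 [0.4855 0.0356 0.045 ] from here [-0.049  0.024 -0.022] world d units [0.05  0.024 0.021]
-44,.045,.1 [0.4897 0.0412 0.045 ] from here [-0.085  0.111 -0.   ] world d units [0.085 0.111 0.   ]
-48,.045,.1 [0.4943 0.0464 0.045 ] from here [-0.092  0.105 -0.   ] world d units [0.092 0.105 0.   ]
-52,.045,.1 [0.4993 0.0513 0.045 ] from here [-0.099  0.098 -0.   ] world d units [0.099 0.098 0.   ]
```

```bash
python3 -m handwheel '[[-0.12,0.13,-0.01,0,-0.003,0,0],[-0.125,0.125,-0.002,0,-0.001,0,0],[-0.13,0.12,0,0,0,0,0]]'; python3 to.py -56,.045,.1 -60,.045,.1 -64,.045,.1 -66,.045,.1
```

```text
time: 7.2
ee_pos: [0.5015, 0.0554, 0.0439]
eef_rot: [-0.0, 1.0, 0.001, -0.002]
force: [-2.2, -3.1, 4.8]
grip_width: -0.002
t 7.2 p [0.5015 0.0554 0.0439] r 0.1016 th -54.5 F [-2.21 -3.13  4.83]
turn to ideal [ 0.0011 -0.0044  0.0008]
-56,.045,.1 [0.5046 0.0559 0.045 ] from here [-0.062  0.01  -0.022] world d units [0.062 0.01  0.021]
-60,.045,.1 [0.5102 0.06   0.045 ] from here [-0.112  0.083 -0.   ] world d units [0.112 0.083 0.   ]
-64,.045,.1 [0.5161 0.0638 0.045 ] from here [-0.118  0.075 -0.   ] world d units [0.118 0.075 0.   ]
-66,.045,.1 [0.5191 0.0655 0.045 ] from here [-0.061  0.034 -0.   ] world d units [0.061 0.034 0.   ]
```

```bash
python3 -m handwheel '[[-0.15,0.075,-0.01,0,-0.003,0,0],[-0.15,0.075,-0.002,0,-0.001,0,0]]'; python3 to.py -64,.045,.1 -66,.045,.1
```

```text
time: 7.4
ee_pos: [0.5166, 0.0644, 0.0441]
eef_rot: [-0.001, 1.0, 0.001, -0.001]
force: [-1.8, -2.1, 4.8]
grip_width: 0.004
t 7.4 p [0.5166 0.0644 0.0441] r 0.1003 th -64.5 F [-1.8  -2.09  4.82]
turn to ideal [ 0.0018 -0.0028  0.0015]
-64,.045,.1 [0.5161 0.0638 0.045 ] from here [ 0.011 -0.013 -0.018] world d units [-0.011 -0.013  0.018]
-66,.045,.1 [0.5191 0.0655 0.045 ] from here [-0.061  0.034 -0.   ] world d units [0.061 0.034 0.   ]
```

```bash
python3 -m handwheel '[[-0.07,0.03,0,0,0,0,0]]'; python3 to.py -66,.045,.1
```

```text
time: 7.5
ee_pos: [0.5207, 0.0667, 0.044]
eef_rot: [-0.001, 1.0, 0.001, -0.002]
force: [-3.1, -1.0, 5.0]
grip_width: -0.0
t 7.5 p [0.5207 0.0667 0.044 ] r 0.1003 th -67.1 F [-3.05 -1.    5.  ]
turn to ideal [ 0.002  -0.0031  0.002 ]
-66,.045,.1 [0.5191 0.0655 0.045 ] from here [ 0.032 -0.024 -0.019] world d units [-0.032 -0.024  0.02 ]
```

Stroke reached the thumbscrew end (-67°); I lift straight up.

```bash
python3 -m handwheel '[[0,0,-0.2,0,0,0,0],[0,0,-0.4,0,0,0,0],[0,0,-0.6,0,0,0,0],[0,0,-0.6,0,0,0,0],[0,0,-0.6,0,0,0,0],[0,0,-0.6,0,0,0,0],[0,0,0,0,0,0,0],[0,0,0,0,0,0,0],[0,0,0,0,0,0,0],[0,0,0,0,0,0,0]]'; python3 to.py; python3 - <<'E'
from station import *
import cv2
for n in("top","scene"):
    p,d=read_camera(n)
    p=p[150:280,170:380] if n=="top" else p[130:250,110:360]
    cv2.imwrite(f"pics/{n}3.png",cv2.resize(p,None,fx=3,fy=3)[:,:,::-1])
E
```

```text
time: 8.5
ee_pos: [0.5257, 0.0718, 0.2018]
eef_rot: [-0.001, 1.0, 0.005, 0.005]
force: [-0.3, 0.5, 0.1]
grip_width: -0.0
t 8.5 p [0.5257 0.0718 0.2018] r 0.1027 th -70.9 F [-0.34  0.46  0.13]
turn to ideal [0.0101 0.01   0.0019]
```

View pics/scene3.png

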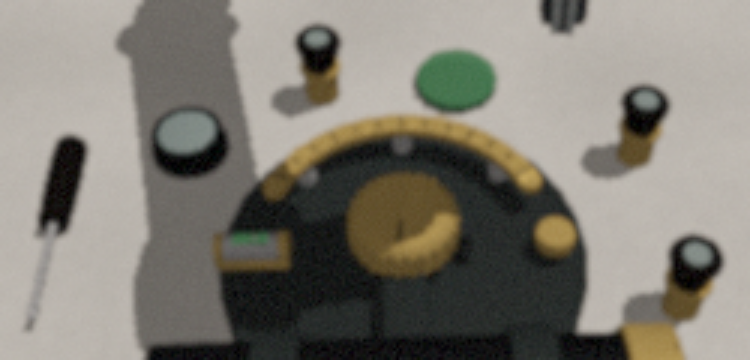

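View pics/top3.png

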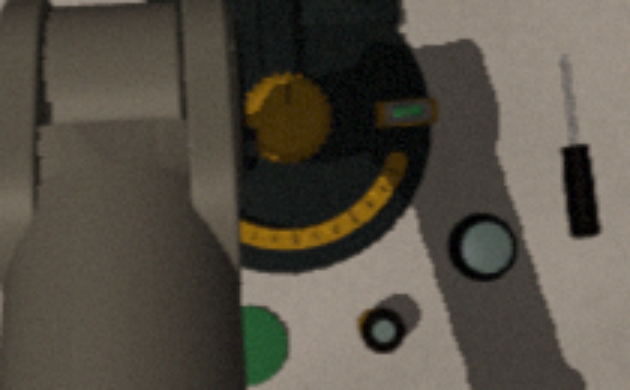

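The scene picture shows the fingers clear at the top (565,15), with the strip back at rest. The eyepieces, disc, objective, screwdriver and knob mark stand as before.

```bash
python3 -c "
from station import *
print(finish_job())"
```

```text
the job is handed in; nothing more can be done
None
```

I ran the shut fingertips along the strip in one stroke, from the level vial end (+66°) to the thumbscrew end (-67°), then lifted clear to 0.20 m and handed the job in. The last robot clock reading before hand-in was about 8.5 s, against the 45 s limit.

- **Press depth:** at each reading along the stroke the strip was about 5 to 6.4 mm down, with 4 to 6 N of upward force. That is often slightly past the suggested 4 to 6 mm, but well short of the stops. I read it only every 0.1 to 0.3 s and saw no loss of contact.
- **Centring:** the fingertips stayed within 2 mm of the strip's centre line.
- **After the lift:** the force read about zero within noise of about 1 N. In the scene picture the strip is back at rest, and the knob mark and loose pieces look as they did before. I judged this by eye. In the top view the arm hid the thumbscrew side, so that side was seen only from the scene camera.

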